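Slide the heavy battery home into its holder and shut the keeper

TASK

The heavy black battery stands pulled out in front of its steel holder on the test bench. With the fingertips low on its case, push it along the bench without tipping or lifting it until it sits square and fully home against the holder's back stop, then push the holder's swinging keeper bar shut across the front of it. Do not disturb the other things lying about.

Things in the scene. Friction and masses are not known exactly. Their poses are not given: they have to be found in the camera images.
- battery: heavy black sealed battery (1.8 to 2.3 kg) standing loose on the bench: 65 mm front to back (x), 151 wide (y), 94 tall, 101 over two terminal tabs near the rear top edge. Origin: centre of its underside; +x points from front face (robot side) to rear. Friction on the bench 0.45 to 0.66: 8 to 15 N slide it; pushed on the front above about 45 mm it may tip, lower it slides
- holder: grey steel holder screwed to the bench, open at the front (its -x side, towards the robot), no floor: the battery slides on the bench. Origin on the bench, where the battery's origin lies when fully home; axes as the battery's then. Back stop 40 mm high, its face at x = 33 mm. Side rails 25 mm high, inner faces at y = +-80.5 mm (5 mm clear each side), x = 37 to -32 mm
- holder_mouth (a point): middle of the holder's mouth, on the bench, at x = -57 mm of the holder; here the rails' flared lead-ins (25 mm high) end, at y = +-99 mm, opening from +-80.5 mm at x = -32 mm
- keeper (a joint): keeper angle, rad: 0 = shut across the battery's front, against its stop; grows as it swings out towards the robot and on to the holder's left (pi/2 = along the holder's -x; at most 2.5). Flat steel bar on edge, 6 mm thick, 40 to 62 mm above the bench, 120 mm from pivot to free end; stiff pivot: stays where left, about 1 N moves its end. Shut, it clears a battery that is home by 4.5 mm
- keeper_pivot (a point): pivot axis of the keeper at the bar's mid height, 51 mm above the bench, at x = -40, y = +120 mm of the holder; its post is 71 mm high, 19 mm across the bar's eye, on a low foot plate
- keeper_end (a point): the free end of the keeper bar, at mid height and mid thickness, 120 mm from the pivot; moves with it
- lamp: bystander: ivory lamp holder with a frosted bulb standing in it, 76 mm across the foot, 147 mm tall, topples easily; origin at the centre of its underside
- terminal_strip: bystander: black screw-terminal strip, 20 x 95 x 17 mm, lying; origin at the centre of its underside, y along it
- multimeter: bystander: grey hand multimeter lying on its back, 150 x 74 mm, 43 mm high with its dial; origin at the centre of its underside, x along it
- tape_roll: bystander: roll of black tape lying flat, 68 mm across, 19 mm high; origin at the centre of its underside
- screwdriver: bystander: screwdriver, 190 mm long, lying; x along it towards the blade
- energy_meter: bystander: white plug-in energy meter lying on its back, 58 x 110 x 36 mm; origin at the centre of its underside, y along it

How it is judged (in metres and radians):
On the way, in this order (a step that is already met when the one before it is completed fails the run):
1. the battery is home: upright and square in the holder, within 6 mm of the back stop (x of battery in the frame of holder between -0.006 and 0.006 m and y of battery in the frame of holder between -0.008 and 0.008 m and angle between the x axis of battery and the x axis of holder, either way round below 0.07 rad and angle between battery's own z axis and vertical below 0.03 rad), for 0.2 s.
2. the keeper is shut across its front (joint under 0.10 rad) (value of joint keeper below 0.1 rad), for 0.2 s.
At the end, for the whole second after the job is handed in: The battery stands flat on the bench and at rest in the holder, within 6 mm of touching the back stop, within 8 mm of the middle between the rails and within 4 degrees of square; the keeper is shut to within 0.10 rad (all of step 1 and value of joint keeper below 0.1 rad and height (world z) of battery below 0.004 m and linear speed of battery below 0.01 m/s and velocity of joint keeper between -0.05 and 0.05 rad/s).
It fails at once if the battery tips by more than 0.12 rad (7 degrees) (angle between battery's own z axis and vertical above 0.12 rad).
It fails at once if the battery is lifted more than 8 mm off the bench (height (world z) of battery above 0.008 m).
It fails at once if the lamp is toppled or any of the other bystanders is moved more than 20 mm (angle between lamp's own z axis and vertical above 0.3 rad or distance of any of lamp, terminal_strip, multimeter, tape_roll, screwdriver, energy_meter from where it was at the start of the episode above 0.02 m).
It also fails if it takes over 67 s, if anything falls off the work surface, if the arm or the gripper's body presses on something with over 40 N, if the wrist force passes 120 N, or if a joint passes its speed limit or range.

ROBOT

A 6-joint arm with a two-finger parallel gripper is mounted at the origin on the work surface. World frame = base frame: x ahead of the robot, y to its left, z up, the work surface at z = 0. Lengths are in m, angles in degrees, forces in N, time in s.
With the tool pointing down it reaches from about 0.425 to 0.925 m from the base axis. Payload 12.5 kg.
Tool frame: the origin (TCP) lies on the centre line of the jaws, within the pads' length; the fingertips stand 19 mm ahead of it and the grasp point (between the pads) is the TCP; z points along the fingers, y is the line along which they close (so a half turn about z gives the same grasp; the last joint's range is limited). The gripper opens to 85 mm and grips with 20 to 120 N. Pads are 22 mm wide; open, the fingers measure 114 mm over their backs; the gripper's body (76 mm by 85 mm) begins 54 mm behind the grasp point. The pads swing forward as they close: fully open they stand 13 mm farther back than shut.
Start: joints at [-73.488, 28.126, 89.318, -0, 62.55, -6.05], TCP at [0.24, -0.577, 0.25] pointing down, gripper open.
Joint ranges: [-177.58, 177.58], [-47.91, 125.51], [2.72, 160], [-65.01, 245.01], [3.68, 167.84], [-153.87, 153.87]. Speed limits (degrees/s): [127.2, 127.2, 159.86, 180, 180, 180].

INTERFACE

Orientations are given as [roll, pitch, yaw] about the fixed x, y, z axes, in that order (R = Rz(yaw) Ry(pitch) Rx(roll)).
In Python, from bench import * gives the robot as it stands.
- The arm moves only by the tool drive_tool, never from a script. Its argument "motion" is a list that holds one entry, the list of rows, each a list of 7 numbers: the shift along the tool's x, y, z in m, then the turn, a rotation vector about the tool's x, y, z in rad, then the opening, from -1 (shut) to 1 (fully open). A call has 1 to 12 rows; each row shifts and turns the commanded pose from where the row before left it, along the tool's axes as they then stand; what a row does not reach is not made up. A row lasts 1/12 s, in which the tool goes at most 41.7 mm and 7.16 degrees, less where a joint would pass 70% of its speed; a pose out of reach is approached as far as the arm can. A call is refused whole if a number of a shift passes 0.0417 or a number of a turn 0.125, either way. A call with a gripper value outside its range is refused whole. The fingers move at their own pace and stop on an object; "force" is the grip in N (left out, the last holds). Time passes only in rows, so rows that do not move let the fingers close. It gives the time, the measured TCP pose, the force, the opening and the grip force at its end, in the units of the state.
- sense(): the state, without advancing time (a new reading comes with each control period).
- capture(name): name is "side" or "top"; returns a dict with "frame" (384x512x3 uint8, red, green, blue), "fx", "fy", "cx", "cy" (pixels), "k1" (the pictures are not rectified: a ray, as slopes to the right and down, at radius r is drawn at 1 + k1 r^2 times it, then the intrinsics apply), "rvec" (rotation vector, rad) and "tvec" (3), from world to camera coordinates, as OpenCV has them. Camera axes: x right, y down, z forward; pixel columns grow to the right and rows downward; lengths in m; the calibration is good to about 2 mm. A picture is of the moment at which its call begins. There is no depth.
- hand_in(): hands the job in; it is judged then, once.
Trained networks look in a picture, given as the dict that the camera call returned (one of the last four; its "shot" number tells which), for a name from the list of things; names that differ only in an ending like _2 or _b are one class to them, and where a whole thing is asked for, a point or a joint stands for the part that bears it (a point fixed in the world has none). Each returns a list of dicts, best first, with "confidence" (0 to 1); they miss things now and then, are a little off and sometimes report something else, mostly with a low value. They report only what shows in the picture. A call takes as long as a camera call.
- spot_in(picture, name): "location" ([x, y, z] in m, in world coordinates, good to about 4 mm: the middle of the surface that is visible of it).
The state is a dict: "t": time; "joint_positions": joint angles; "qvel": joint speeds; "effort": joint torques, N m; "tcp_pos": TCP position; "orientation": TCP orientation; "contact_force": force on the tool from outside, world axes, zero at the start; "ft_torque": the same for the moment, N m; "gripper_width": opening from 0.0 (shut) to 1.0 (fully open); "gripper_force": force on a finger pad.
Only numpy, scipy, OpenCV 4.12 (cv2) and the standard library are available. Lean on these libraries where they do the work, as an engineer would, in place of code of your own. Each camera call takes 0.05 s, during which the arm holds its last target. There are 200 camera calls.

## Working session

There is one attempt and no reset: what is moved stays moved. The work goes in short steps, Python scripts to look and compute and a tool call to move; the robot and the scene stay as the last step left them, time stands still between calls to the robot, and variables do not carry over. Pictures are saved under pics/ and viewed, at most 10 in all, crops included, and the job is handed in when it is done.

Besides the shell and the picture viewer there is one more tool, called after ">>>" as name(argument=value, ...), one argument or row to a line, values as JSON. drive_tool: Moves the arm, as the interface text tells. Its arguments: {"type":"object","properties":{"motion":{"type":"array","items":{"type":"array","items":{"type":"array","items":{"type":"number"}}}},"force":{"type":"number"}},"required":["motion"]}

```bash
mkdir -p pics; cat > h.py <<'E'
from bench import *
import numpy as np, cv2
def proj(c,P):
    R,_=cv2.Rodrigues(np.array(c["rvec"],float)); p=np.atleast_2d(P)@R.T+np.array(c["tvec"]).ravel()
    s=p[:,:2]/p[:,2:]; s=s*(1+c["k1"]*(s**2).sum(1,keepdims=True))
    return s*[c["fx"],c["fy"]]+[c["cx"],c["cy"]]
def ray(c,uv):
    R,_=cv2.Rodrigues(np.array(c["rvec"],float)); t=np.array(c["tvec"]).ravel()
    d=(np.atleast_2d(uv)-[c["cx"],c["cy"]])/[c["fx"],c["fy"]]; s=d.copy()
    for _ in range(20): s=d/(1+c["k1"]*(s**2).sum(1,keepdims=True))
    return -R.T@t, np.c_[s,np.ones(len(s))]@R
def atz(c,uv,z):
    o,d=ray(c,uv); return o+d*((z-o[2])/d[:,2])[:,None]
def tri(c1,u1,c2,u2):
    o1,d1=ray(c1,u1);o2,d2=ray(c2,u2);out=[]
    for a,b in zip(d1,d2):
        s=np.linalg.lstsq(np.c_[a,-b],o2-o1,rcond=None)[0]; p,q=o1+a*s[0],o2+b*s[1]
        out.append(np.r_[(p+q)/2,np.linalg.norm(p-q)])
    return np.array(out)
def save(c,n): cv2.imwrite("pics/"+n+".png",c["frame"][:,:,::-1])
E
python3 - <<'E'
from h import *
import pickle
s=sense();print(s["tcp_pos"],s["orientation"],s["t"])
cs={}
for n in("top","side"):
    c=capture(n);cs[n]=c
    cv2.imwrite(f"pics/{n}0.png",cv2.resize(c["frame"][:,:,::-1],(800,600),interpolation=cv2.INTER_CUBIC))
    R=cv2.Rodrigues(np.array(c["rvec"],float))[0]
    print(n,c["fx"],c["k1"],-R.T@np.array(c["tvec"]).ravel())
    for k in "battery holder keeper keeper_end keeper_pivot lamp terminal_strip multimeter tape_roll screwdriver energy_meter".split():
        for r in spot_in(c,k)[:2]: print(k,np.round(r["location"],3),round(r["confidence"],2))
pickle.dump(cs,open("c0.pkl","wb"))
E
```

```text
[ 0.23976586 -0.57694898  0.24972273] [-1.79934515e+02 -8.65312555e-03  2.25591871e+01] 0.0
top 394.02760531242143 -0.13703019112187564 [0.45617244 0.08436453 1.15000681]
battery [ 0.584 -0.066  0.094] 0.86
battery [ 0.722 -0.021  0.   ] 0.36
holder [0.678 0.218 0.119] 0.7
holder [ 0.716 -0.028  0.005] 0.64
keeper [0.604 0.085 0.062] 0.58
keeper_end [0.603 0.086 0.061] 0.69
keeper_pivot [ 0.719 -0.023  0.008] 0.89
lamp [0.681 0.216 0.119] 0.57
terminal_strip [0.479 0.223 0.017] 0.68
multimeter [ 0.646 -0.339  0.033] 0.7
multimeter [ 0.576 -0.278  0.021] 0.69
tape_roll [ 0.572 -0.276  0.02 ] 0.55
screwdriver [ 0.676 -0.234  0.021] 0.62
energy_meter [0.564 0.326 0.029] 0.69
side 395.7035023700584 -0.1408870304547343 [0.1955384  0.79741081 0.73075267]
battery [ 0.567 -0.02   0.089] 0.82
battery [0.605 0.089 0.059] 0.55
holder [0.694 0.019 0.02 ] 0.73
keeper [0.603 0.089 0.059] 0.44
keeper_end [0.6   0.092 0.059] 0.58
keeper_pivot [0.7   0.022 0.019] 0.58
lamp [0.676 0.236 0.061] 0.61
lamp [0.565 0.336 0.031] 0.35
terminal_strip [0.47  0.231 0.016] 0.74
multimeter [ 0.642 -0.315  0.034] 0.66
tape_roll [ 0.569 -0.267  0.018] 0.74
tape_roll [0.693 0.019 0.019] 0.26
screwdriver [ 0.697 -0.234  0.017] 0.47
energy_meter [0.566 0.333 0.031] 0.77
```

View pics/top0.png

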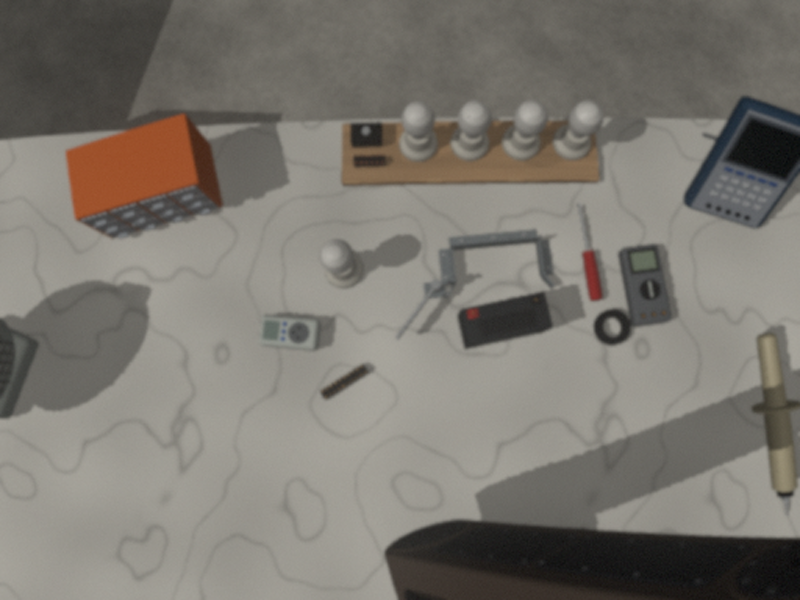

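View pics/side0.png

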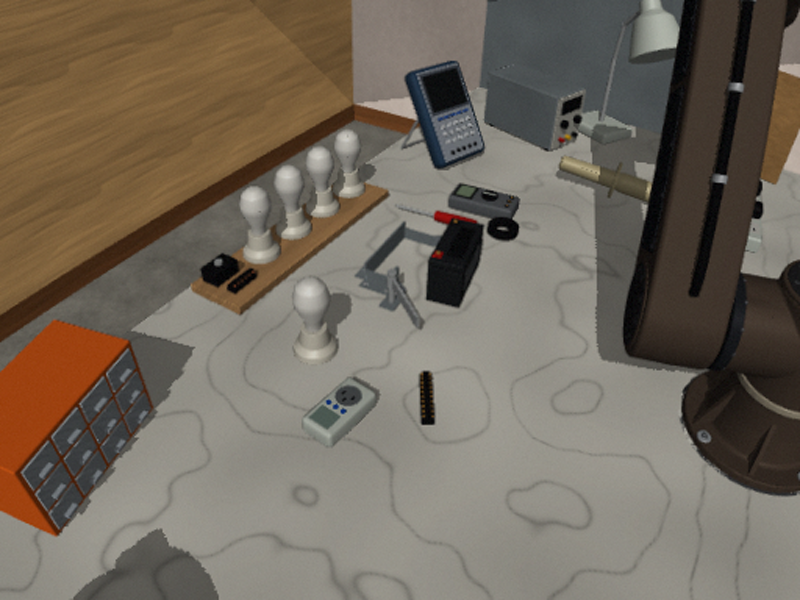

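The top view shows the battery at about (505,320), in front of and slightly yawed from the holder (back stop 450–537, 240). The keeper bar runs from its pivot at (440,288) to its end at (400,335). The side view shows the same, with the post at (395,280). I'll crop both to measure.

```bash
python3 - <<'E'
from h import *
import pickle
cs=pickle.load(open("c0.pkl","rb"))
for n,(x,y,w,hh) in {"top":(245,140,130,95),"side":(215,130,110,85)}.items():
    f=cs[n]["frame"][y:y+hh,x:x+w,::-1]; f=cv2.resize(f,None,fx=6,fy=6,interpolation=cv2.INTER_CUBIC)
    f=cv2.convertScaleAbs(f,alpha=1.4,beta=10)
    for i in range(0,w,10): cv2.putText(f,str(x+i),(i*6,10),0,.35,(0,0,255));cv2.line(f,(i*6,12),(i*6,18),(0,0,255))
    for i in range(0,hh,10): cv2.putText(f,str(y+i),(0,i*6+4),0,.35,(0,0,255))
    cv2.imwrite(f"pics/{n}c.png",f)
E
```

```text
(no output)
```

View pics/topc.png

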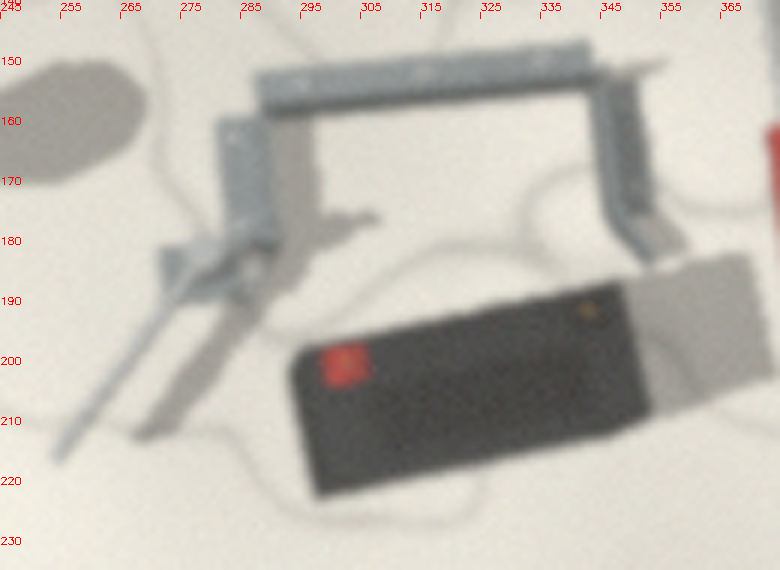

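View pics/sidec.png

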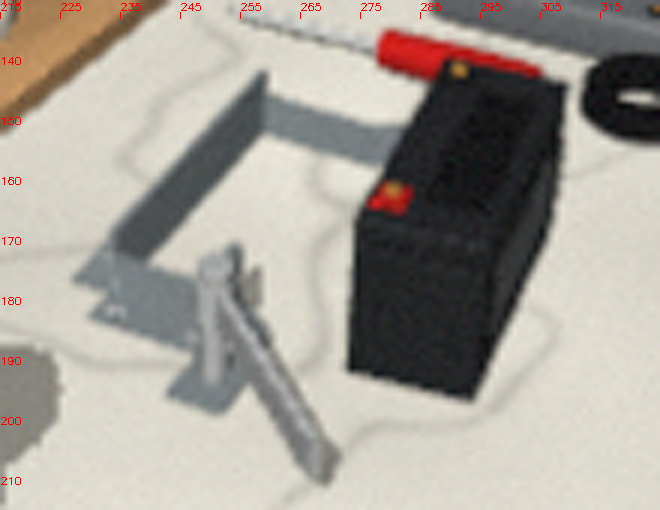

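The top crop gives the battery outline corners at (295,352), (622,283), (652,415) and (316,498), the back stop face base from (270,117) to (590,88), the post top at (205,245) and the keeper end at (57,460). The side crop gives the battery's left face, the back stop, the post top at (215,262) and the bar end at (325,468). I'll fit poses to these points.

```bash
cat > fit.py <<'E'
from h import *
import pickle
from scipy.optimize import least_squares
cs=pickle.load(open("c0.pkl","rb"));T,S=cs["top"],cs["side"]
tp=lambda X,Y:[245+(X+.5)/6-.5,140+(Y+.5)/6-.5]
sp=lambda X,Y:[215+(X+.5)/6-.5,130+(Y+.5)/6-.5]
def fit(obs,x0):
    def r(p,full=False):
        c,s=np.cos(p[2]),np.sin(p[2]);o=[]
        for cam,m,uv in obs:
            P=[p[0]+c*m[0]-s*m[1],p[1]+s*m[0]+c*m[1],m[2]];o.append(proj(cam,P)[0]-uv)
        return np.array(o) if full else np.ravel(o)
    q=least_squares(r,x0,loss="soft_l1").x;print(np.round(q[:2],4),np.degrees(q[2]));print(np.round(r(q,True),1).tolist());return q
a,b=.0325,.0755
bat=[(T,(a,b,.094),tp(295,352)),(T,(a,-b,.094),tp(622,283)),(T,(-a,-b,0),tp(652,415)),(T,(-a,b,0),tp(316,498)),
(S,(a,b,0),sp(348,370)),(S,(-a,b,0),sp(475,400)),(S,(a,b,.094),sp(358,212)),(S,(-a,b,.094),sp(497,250)),(S,(-a,-b,.094),sp(566,85)),(S,(-a,-b,0),sp(552,235))]
B=fit(bat,[.58,-.06,0])
hol=[(T,(.033,.0805,0),tp(270,117)),(T,(.033,-.0805,0),tp(592,90)),(T,(-.032,-.0805,0),tp(607,218)),(T,(-.057,-.099,0),tp(648,264)),
(S,(.033,-.0805,0),sp(265,120)),(S,(.033,-.0805,.04),sp(265,73)),(S,(.033,.0805,.04),sp(110,235)),(S,(-.04,.12,.071),sp(215,262)),(T,(-.04,.12,.071),tp(205,245))]
H=fit(hol,[.69,-.01,0])
t=tri(T,[tp(205,245),tp(57,460)],S,[sp(215,262),sp(325,468)]);print(t)
c,s=np.cos(H[2]),np.sin(H[2]);R=np.array([[c,-s],[s,c]])
print("bat in H",R.T@(B[:2]-H[:2]),np.degrees(B[2]-H[2]))
print("pivot,end in H",(t[:,:2]-H[:2])@R)
E
python3 fit.py
```

```text
[ 0.5838 -0.069 ] 12.147759610979685
[[0.2, -0.6], [-0.4, -1.4], [-6.3, 3.3], [-0.2, 1.0], [-0.0, 0.0], [0.5, 0.1], [-0.1, 0.0], [-0.3, -1.3], [0.7, -1.8], [-0.0, -1.5]]
[ 0.7016 -0.0663] 4.382560853030254
[[-0.3, 0.2], [-0.6, 0.1], [-0.5, -0.1], [-0.2, -0.0], [-0.2, 1.6], [0.1, -0.9], [1.5, -2.1], [-0.1, -0.8], [0.4, -0.3]]
[[6.51929520e-01 5.11789287e-02 6.90614150e-02 4.82403625e-04]
 [5.53645492e-01 1.21021914e-01 4.24449803e-02 3.62653346e-03]]
bat in H [-0.11766987  0.0063115 ] 7.765198757949431
pivot,end in H [[-0.04058244  0.12089255]
 [-0.133242    0.19804175]]
```

>>> drive_tool(
  motion=[
    [[0, 0, 0, 0, 0, 0.091, 1], [0, 0, 0, 0, 0, 0.091, 1], [0, 0, 0, 0, 0.102, 0, 1], [0, 0, 0, 0, 0.102, 0, 1], [0, 0, 0, 0, 0.102, 0, 1], [0, 0, 0, 0, 0.102, 0, 1], [0, 0, 0, 0, 0.102, 0, 1], [0, 0, 0, 0, 0.102, 0, 1], [0, 0, 0, 0, 0, 0, 1]],
  ],
)

```text
t: 1.95
tcp_pos: [0.2382, -0.5775, 0.249]
orientation: [-179.8, -35.3, 11.9]
contact_force: [-1.0, 1.3, -0.2]
gripper_width: 0.999
gripper_force: 0.0
```

```bash
cat >> h.py <<'E'
from scipy.spatial.transform import Rotation as Ro
def pose():
    s=sense(); return np.array(s["tcp_pos"]),Ro.from_euler("xyz",s["orientation"],degrees=True)
def goto(*ws):
    p,R=pose();s=sense();print("t",s["t"],"p",np.round(p,4),"ori",np.round(s["orientation"],1),"f",np.round(s["contact_force"],1),"w",s["gripper_width"],"q",np.round(s["joint_positions"]))
    for w in ws:
        d=R.inv().apply(np.array(w)-p);print(w,"tool delta",np.round(d,4),"rows>=",int(np.ceil(np.abs(d).max()/.03)));p=np.array(w)
E
sed -i 's/(T,(-a,-b,0),tp(652,415))/(T,(-a,-b,.094),tp(652,408))/' fit.py; python3 fit.py | head -2
python3 -c "
from h import *
goto([.49,-.089,.25],[.49,-.089,.06],[.49,-.089,.034])"
```

```text
[ 0.5834 -0.0681] 11.9443996403318
[[-0.1, -0.5], [-0.6, -1.1], [0.3, 1.2], [-0.6, 1.0], [-0.1, 0.2], [0.4, 0.4], [-0.2, 0.2], [-0.5, -1.0], [0.8, -1.6], [0.0, -1.3]]
t 1.95 p [ 0.2382 -0.5775  0.249 ] ori [-179.8  -35.3   11.9] f [-1.   1.3 -0.2] w 0.9991238623585866 q [-86.  30.  94.  38.  68. -27.]
[0.49, -0.089, 0.25] tool delta [ 0.2837 -0.4256  0.201 ] rows>= 15
[0.49, -0.089, 0.06] tool delta [-0.1099  0.0004  0.155 ] rows>= 6
[0.49, -0.089, 0.034] tool delta [-0.015   0.0001  0.0212] rows>= 1
```

>>> drive_tool(
  motion=[
    [[0.0142, -0.0213, 0.01005, 0, 0, 0, 1], [0.0142, -0.0213, 0.01005, 0, 0, 0, 1], [0.0142, -0.0213, 0.01005, 0, 0, 0, 1], [0.0142, -0.0213, 0.01005, 0, 0, 0, 1], [0.0142, -0.0213, 0.01005, 0, 0, 0, 1], [0.0142, -0.0213, 0.01005, 0, 0, 0, 1], [0.0142, -0.0213, 0.01005, 0, 0, 0, 1], [0.0142, -0.0213, 0.01005, 0, 0, 0, 1], [0.0142, -0.0213, 0.01005, 0, 0, 0, 1], [0.0142, -0.0213, 0.01005, 0, 0, 0, 1]],
  ],
)

```text
t: 2.78
tcp_pos: [0.3656, -0.331, 0.2499]
orientation: [179.9, -34.9, 12.2]
contact_force: [1.1, 0.1, 0.2]
gripper_width: 0.998
gripper_force: 0.0
```

>>> drive_tool(
  motion=[
    [[0.0142, -0.0213, 0.01005, 0, 0, 0, 1], [0.0142, -0.0213, 0.01005, 0, 0, 0, 1], [0.0142, -0.0213, 0.01005, 0, 0, 0, 1], [0.0142, -0.0213, 0.01005, 0, 0, 0, 1], [0.0142, -0.0213, 0.01005, 0, 0, 0, 1], [0.0142, -0.0213, 0.01005, 0, 0, 0, 1], [0.0142, -0.0213, 0.01005, 0, 0, 0, 1], [0.0142, -0.0213, 0.01005, 0, 0, 0, 1], [0.0142, -0.0213, 0.01005, 0, 0, 0, 1], [0.0142, -0.0213, 0.01005, 0, 0, 0, 1], [0, 0, 0, 0, 0, 0, 1], [0, 0, 0, 0, 0, 0, 1]],
  ],
)

```text
t: 3.78
tcp_pos: [0.4908, -0.0859, 0.2494]
orientation: [179.9, -35.1, 12.5]
contact_force: [-0.4, -0.2, 0.1]
gripper_width: 0.997
gripper_force: 0.0
```

```bash
python3 -c "
from h import *
goto([.49,-.088,.06],[.49,-.088,.034])"
```

```text
t 3.7833 p [ 0.4908 -0.0859  0.2494] ori [179.9 -35.1  12.5] f [-0.4 -0.2  0.1] w 0.9965856282872574 q [-28.  12. 125.  57.  26.   1.]
[0.49, -0.088, 0.06] tool delta [-0.1098  0.0015  0.1543] rows>= 6
[0.49, -0.088, 0.034] tool delta [-0.0149 -0.0001  0.0213] rows>= 1
```

>>> drive_tool(
  motion=[
    [[-0.0137, 0.0002, 0.0193, 0, 0, 0, 1], [-0.0137, 0.0002, 0.0193, 0, 0, 0, 1], [-0.0137, 0.0002, 0.0193, 0, 0, 0, 1], [-0.0137, 0.0002, 0.0193, 0, 0, 0, 1], [-0.0137, 0.0002, 0.0193, 0, 0, 0, 1], [-0.0137, 0.0002, 0.0193, 0, 0, 0, 1], [-0.0137, 0.0002, 0.0193, 0, 0, 0, 1], [-0.0137, 0.0002, 0.0193, 0, 0, 0, 1], [-0.005, 0, 0.0071, 0, 0, 0, 1], [-0.005, 0, 0.0071, 0, 0, 0, 1], [-0.005, 0, 0.0071, 0, 0, 0, 1], [0, 0, 0, 0, 0, 0, 1]],
  ],
)

```text
t: 4.78
tcp_pos: [0.49, -0.0895, 0.0393]
orientation: [-179.9, -35.1, 12.1]
contact_force: [-0.6, 0.4, 1.1]
gripper_width: 1.0
gripper_force: 0.0
```

```bash
python3 - <<'E'
from h import *
goto([.52,-.08,.033])
c=capture("side");f=c["frame"][120:230,210:357,::-1]
cv2.imwrite("pics/side1.png",cv2.resize(f,None,fx=5.4,fy=5.4,interpolation=cv2.INTER_CUBIC))
E
```

```text
t 4.7833 p [ 0.49   -0.0895  0.0393] ori [-179.9  -35.1   12.1] f [-0.6  0.4  1.1] w 0.9998712412557051 q [-28.  40. 135. 134.  31. -83.]
[0.52, -0.08, 0.033] tool delta [ 0.022  -0.003   0.0232] rows>= 1
```

View pics/side1.png

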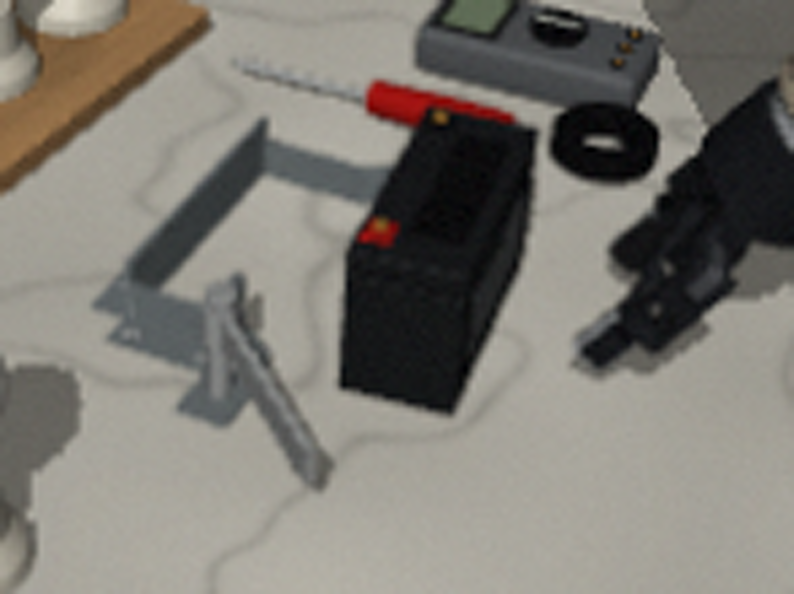

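The fingers stand low, about 60 mm in front of the battery and square to it, at (600,350) in the crop. Next I close the gap.

>>> drive_tool(
  motion=[
    [[0.0041, 0, 0.0029, 0, 0, 0, 1], [0.0041, 0, 0.0029, 0, 0, 0, 1], [0.0041, 0, 0.0029, 0, 0, 0, 1], [0.0041, 0, 0.0029, 0, 0, 0, 1], [0.0041, 0, 0.0029, 0, 0, 0, 1], [0.0041, 0, 0.0029, 0, 0, 0, 1], [0.0041, 0, 0.0029, 0, 0, 0, 1], [0.002, 0, 0.0014, 0, 0, 0, 1], [0.002, 0, 0.0014, 0, 0, 0, 1], [0, 0, 0, 0, 0, 0, 1]],
  ],
)

```text
t: 5.67
tcp_pos: [0.5297, -0.0802, 0.0405]
orientation: [-179.9, -35.1, 12.2]
contact_force: [0.7, 0.8, 0.0]
gripper_width: 1.0
gripper_force: 0.0
```

>>> drive_tool(
  motion=[
    [[0.0016, 0, 0.0011, 0, 0, 0, 1], [0.0016, 0, 0.0011, 0, 0, 0, 1], [0.0016, 0, 0.0011, 0, 0, 0, 1], [0.0016, 0, 0.0011, 0, 0, 0, 1], [0, 0, 0, 0, 0, 0, 1]],
  ],
)

```text
t: 6.08
tcp_pos: [0.5373, -0.0787, 0.0406]
orientation: [-179.9, -35.1, 12.2]
contact_force: [0.3, -0.3, 0.2]
gripper_width: 0.999
gripper_force: 0.0
```

>>> drive_tool(
  motion=[
    [[0.0016, 0, 0.0011, 0, 0, 0, 1], [0.0016, 0, 0.0011, 0, 0, 0, 1], [0.0016, 0, 0.0011, 0, 0, 0, 1], [0.0016, 0, 0.0011, 0, 0, 0, 1], [0, 0, 0, 0, 0, 0, 1]],
  ],
)

```text
t: 6.5
tcp_pos: [0.5429, -0.0773, 0.0403]
orientation: [-179.9, -34.9, 12.0]
contact_force: [-11.7, -5.8, 5.6]
gripper_width: 1.002
gripper_force: 6.5
```

Contact is at roughly 40 mm height, which is too high. I'll back off and lower 15 mm.

>>> drive_tool(
  motion=[
    [[-0.0041, 0, -0.0029, 0, 0, 0, 1], [-0.0041, 0, -0.0029, 0, 0, 0, 1], [-0.0043, 0, 0.0062, 0, 0, 0, 1], [-0.0043, 0, 0.0062, 0, 0, 0, 1], [0, 0, 0, 0, 0, 0, 1], [0, 0, 0, 0, 0, 0, 1]],
  ],
)

```text
t: 7.0
tcp_pos: [0.5346, -0.0791, 0.0253]
orientation: [-179.9, -35.1, 12.1]
contact_force: [-0.2, -0.1, -0.3]
gripper_width: 0.997
gripper_force: 0.0
```

>>> drive_tool(
  motion=[
    [[0.0025, 0, 0.0017, 0, 0, 0, 1], [0.0025, 0, 0.0017, 0, 0, 0, 1], [0.0025, 0, 0.0017, 0, 0, 0, 1], [0.0016, 0, 0.0011, 0, 0, 0, 1], [0, 0, 0, 0, 0, 0, 1]],
  ],
)

```text
t: 7.42
tcp_pos: [0.5443, -0.0769, 0.0259]
orientation: [-179.9, -35.0, 12.0]
contact_force: [-12.9, -5.7, 8.0]
gripper_width: 1.005
gripper_force: 7.1
```

```bash
python3 - <<'E'
from h import *
s=sense();goto([.56,-.075,.025]);print(s["ft_torque"])
E
```

```text
t 7.4167 p [ 0.5443 -0.0769  0.0259] ori [-179.9  -35.    12. ] f [-12.9  -5.7   8. ] w 1.0048523756665473 q [-23.  42. 128. 134.  28. -78.]
[0.56, -0.075, 0.025] tool delta [0.0124 0.0014 0.0098] rows>= 1
[-0.66603994  1.08844725 -0.32338209]
```

>>> drive_tool(
  motion=[
    [[0.0041, 0.0007, 0.0029, -0.0064, 0, 0.0092, 1], [0.0041, 0.0007, 0.0029, -0.0064, 0, 0.0092, 1], [0.0041, 0.0006, 0.0029, -0.0064, 0, 0.0092, 1], [0.0041, 0.0006, 0.0029, -0.0064, 0, 0.0092, 1], [0.0041, 0.0005, 0.0029, -0.0064, 0, 0.0092, 1], [0.0041, 0.0004, 0.0029, -0.0064, 0, 0.0092, 1], [0.0041, 0.0004, 0.0029, -0.0064, 0, 0.0092, 1], [0.0041, 0.0003, 0.0029, -0.0064, 0, 0.0092, 1], [0.0041, 0.0003, 0.0029, -0.0064, 0, 0.0092, 1], [0.0041, 0.0002, 0.0029, -0.0064, 0, 0.0092, 1], [0.0041, 0.0001, 0.0029, -0.0064, 0, 0.0092, 1], [0, 0, 0, -0.0064, 0, 0.0092, 1]],
  ],
)

```text
t: 8.42
tcp_pos: [0.5996, -0.072, 0.0257]
orientation: [-179.9, -34.9, 4.5]
contact_force: [-12.8, 2.7, 6.3]
gripper_width: 1.003
gripper_force: 6.5
```

```bash
python3 - <<'E'
from h import *
goto([.6597,-.0695,.026])
H=np.array([.7016,-.0663,np.radians(4.4)]);c_,s_=np.cos(H[2]),np.sin(H[2])
c=capture("top");f=cv2.resize(c["frame"][130:240,245:375,::-1],None,fx=5.4,fy=5.4,interpolation=cv2.INTER_CUBIC)
# overlay the home outline of the battery at z=0.094
P=[[H[0]+c_*x-s_*y,H[1]+s_*x+c_*y,.094] for x,y in((.0325,.0755),(.0325,-.0755),(-.0325,-.0755),(-.0325,.0755))]
q=((proj(c,P)-[245,130]+.5)*5.4).astype(int);cv2.polylines(f,[q],True,(0,0,255))
cv2.imwrite("pics/top2.png",f)
E
```

```text
t 8.4167 p [ 0.5996 -0.072   0.0257] ori [-179.9  -34.9    4.5] f [-12.8   2.7   6.3] w 1.0029670898893175 q [-18.  43. 122. 142.  21. -73.]
[0.6597, -0.0695, 0.026] tool delta [0.0495 0.0023 0.0342] rows>= 2
```

View pics/top2.png

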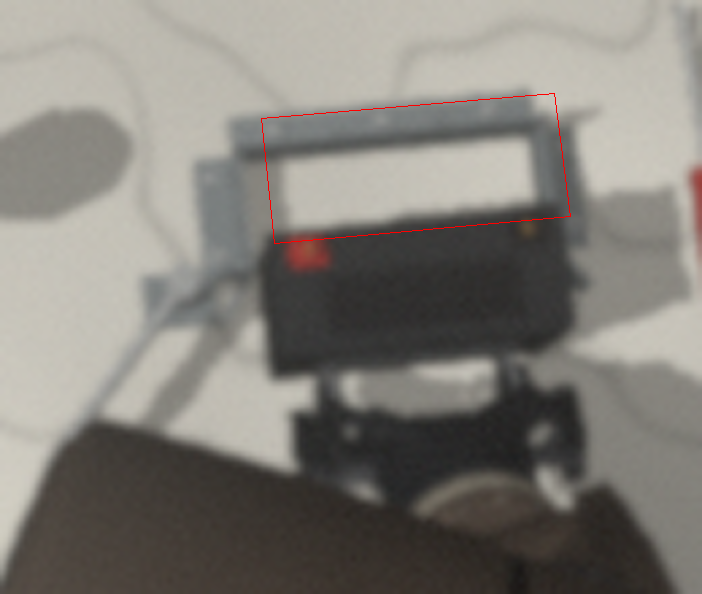

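The battery is at the mouth, its rear edge running from (265,237) to (565,205), nearly square and about 3 mm left of the line. I'll continue with a small shift to the right.

>>> drive_tool(
  motion=[
    [[0.0042, 0.0004, 0.0029, -0.001, 0, 0.0014, 1], [0.0042, 0.0004, 0.0029, -0.001, 0, 0.0014, 1], [0.0042, 0.0004, 0.0029, -0.001, 0, 0.0014, 1], [0.0042, 0.0004, 0.0029, 0, 0, 0, 1], [0.0042, 0.0004, 0.0029, 0, 0, 0, 1], [0.0042, 0.0003, 0.0029, 0, 0, 0, 1], [0.0042, 0.0003, 0.0029, 0, 0, 0, 1], [0.0042, 0.0003, 0.0029, 0, 0, 0, 1], [0.0042, 0.0003, 0.0029, 0, 0, 0, 1], [0.0042, 0.0003, 0.0029, 0, 0, 0, 1], [0, 0, 0, 0, 0, 0, 1]],
  ],
)

```text
t: 9.38
tcp_pos: [0.6511, -0.0722, 0.0255]
orientation: [-179.9, -34.9, 4.1]
contact_force: [-5.6, -0.4, -1.0]
gripper_width: 1.003
gripper_force: 2.9
```

>>> drive_tool(
  motion=[
    [[0.0016, 0, 0.0011, 0, 0, 0, 1], [0.0016, 0, 0.0011, 0, 0, 0, 1], [0, 0, 0, 0, 0, 0, 1]],
  ],
)

```text
t: 9.63
tcp_pos: [0.6541, -0.072, 0.0254]
orientation: [-179.9, -34.9, 4.1]
contact_force: [-11.8, -0.9, 2.2]
gripper_width: 0.999
gripper_force: 5.9
```

>>> drive_tool(
  motion=[
    [[0.0016, 0, 0.0011, 0, 0, 0, 1], [0, 0, 0, 0, 0, 0, 1]],
  ],
)

```text
t: 9.8
tcp_pos: [0.656, -0.0719, 0.0254]
orientation: [-179.9, -34.8, 4.1]
contact_force: [-12.7, -0.4, 2.5]
gripper_width: 0.998
gripper_force: 6.2
```

>>> drive_tool(
  motion=[
    [[0.0016, 0, 0.0011, 0, 0, 0, 1], [0, 0, 0, 0, 0, 0, 1]],
  ],
)

```text
t: 9.97
tcp_pos: [0.6565, -0.0719, 0.0253]
orientation: [-179.9, -34.7, 4.1]
contact_force: [-25.0, -2.6, 11.1]
gripper_width: 1.002
gripper_force: 12.2
```

>>> drive_tool(
  motion=[
    [[0.0012, 0, 0.0008, 0, 0, 0, 1], [0, 0, 0, 0, 0, 0, 1]],
  ],
)

```text
t: 10.13
tcp_pos: [0.6567, -0.0719, 0.0252]
orientation: [-179.9, -34.6, 4.1]
contact_force: [-34.4, -4.7, 18.1]
gripper_width: 0.996
gripper_force: 17.5
```

>>> drive_tool(
  motion=[
    [[-0.008, 0, -0.0056, 0, 0, 0, 1], [-0.012, 0, -0.0084, 0, 0, 0, 1], [-0.012, 0, -0.0084, 0, 0, 0, 1], [-0.012, 0, -0.0084, 0, 0, 0, 1], [-0.0164, 0, -0.0115, 0, 0, 0, 1], [-0.0164, 0, -0.0115, 0, 0, 0, 1], [0, 0, 0, 0, 0, 0, 1]],
  ],
)

```text
t: 10.72
tcp_pos: [0.5649, -0.0785, 0.0258]
orientation: [-179.8, -35.0, 4.0]
contact_force: [0.1, 0.2, -0.4]
gripper_width: 1.0
gripper_force: 0.0
```

```bash
python3 - <<'E'
from h import *
goto([.55,-.08,.25])
H=np.array([.7016,-.0663,np.radians(4.4)]);c_,s_=np.cos(H[2]),np.sin(H[2])
im=[]
for n,(x0,y0,w,h) in {"top":(255,130,100,100),"side":(205,120,100,100)}.items():
    c=capture(n);f=cv2.resize(c["frame"][y0:y0+h,x0:x0+w,::-1],None,fx=4,fy=4,interpolation=cv2.INTER_CUBIC)
    for z in(.094,0):
        P=[[H[0]+c_*x-s_*y,H[1]+s_*x+c_*y,z] for x,y in((.0325,.0755),(.0325,-.0755),(-.0325,-.0755),(-.0325,.0755))]
        q=((proj(c,P)-[x0,y0]+.5)*4).astype(int);cv2.polylines(f,[q],True,(0,0,255) if z else (0,160,0))
    im.append(cv2.convertScaleAbs(f,alpha=1.3))
cv2.imwrite("pics/home.png",np.hstack(im))
E
```

```text
t 10.7167 p [ 0.5649 -0.0785  0.0258] ori [-179.8  -35.     4. ] f [ 0.1  0.2 -0.4] w 0.99982747519336 q [-20.  42. 126. 145.  25. -78.]
[0.55, -0.08, 0.25] tool delta [ 0.1162 -0.0002 -0.1923] rows>= 7
```

View pics/home.png

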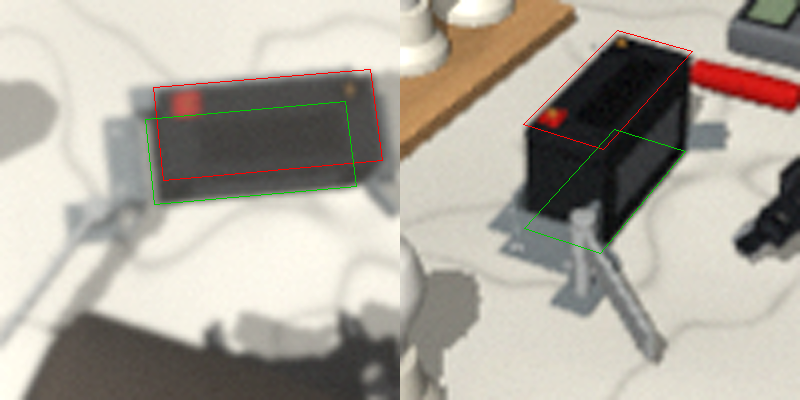

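The battery outline matches the home outline in both views to about 2 mm, and the push stopped hard at 34 N, so it is home. Next is the keeper: lift, straighten the tool and shut the fingers.

>>> drive_tool(
  motion=[
    [[0.0145, 0, -0.024, 0, 0, 0, 1], [0.0145, 0, -0.024, 0, 0, 0, 1], [0.0145, 0, -0.024, 0, 0, 0, 1], [0.0145, 0, -0.024, 0, 0, 0, 1], [0.0145, 0, -0.024, 0, 0, 0, 1], [0.0145, 0, -0.024, 0, 0, 0, 1], [0.0145, 0, -0.024, 0, 0, 0, 1], [0.0145, 0, -0.024, 0, 0, 0, 1], [0, 0, 0, 0, 0, 0, -1]],
  ],
)

```text
t: 11.57
tcp_pos: [0.5588, -0.0782, 0.2042]
orientation: [-179.4, -35.6, 4.2]
contact_force: [-0.2, -0.8, 0.1]
gripper_width: 0.882
gripper_force: 0.0
```

>>> drive_tool(
  motion=[
    [[0, 0, 0, 0, -0.102, 0, -1], [0, 0, 0, 0, -0.102, 0, -1], [0, 0, 0, 0, -0.102, 0, -1], [0, 0, 0, 0, -0.102, 0, -1], [0, 0, 0, 0, -0.102, 0, -1], [0, 0, 0, 0, -0.102, 0, -1], [0, 0, 0, 0, 0, 0, -1], [0, 0, 0, 0, 0, 0, -1]],
  ],
)

```text
t: 12.23
tcp_pos: [0.5612, -0.0686, 0.2003]
orientation: [-177.5, -13.9, 5.4]
contact_force: [-0.8, 0.1, 1.6]
gripper_width: 0.002
gripper_force: 0.0
```

```bash
cat > k.py <<'E'
from h import *
piv=np.array([.652,.0512]);yaw=np.radians(4.4);Rz=np.array([[np.cos(yaw),-np.sin(yaw)],[np.sin(yaw),np.cos(yaw)]])
def K(phi,d,r=.085,z=.064):
    f=np.radians(phi);p=piv+Rz@(r*np.array([-np.sin(f),-np.cos(f)])+d*np.array([-np.cos(f),np.sin(f)]));return [*np.round(p,4),z]
E
python3 -c "
from k import *
a=K(130,.045)
goto(a[:2]+[.25],a,K(130,.02))"
```

```text
t 12.2333 p [ 0.5612 -0.0686  0.2003] ori [-177.5  -13.9    5.4] f [-0.8  0.1  1.6] w 0.0020943851635658365 q [-17.  23. 109.  13.  37.  58.]
[np.float64(0.6091), np.float64(0.1373), 0.25] tool delta [ 0.0771 -0.2017 -0.0234] rows>= 7
[np.float64(0.6091), np.float64(0.1373), 0.064] tool delta [-0.0446  0.0079  0.1804] rows>= 7
[np.float64(0.5945), np.float64(0.1169), 0.064] tool delta [-0.016   0.0187 -0.0048] rows>= 1
```

```bash
cat >> k.py <<'E'
def rot():
    p,R=pose();print("rotvec",np.round((R.inv()*Ro.from_euler("xyz",[180,0,4.4],degrees=True)).as_rotvec(),3))
E
python3 -c "
from k import *
rot()"
```

```text
rotvec [-0.046 -0.242  0.023]
```

>>> drive_tool(
  motion=[
    [[0, 0, -0.01, -0.012, -0.06, 0.006, -1], [0, 0, -0.01, -0.012, -0.06, 0.006, -1], [0, 0, -0.01, -0.012, -0.06, 0.006, -1], [0, 0, -0.01, -0.012, -0.06, 0.006, -1], [0, 0, 0, 0, 0, 0, -1], [0, 0, 0, 0, 0, 0, -1]],
  ],
)

```text
t: 12.73
tcp_pos: [0.5544, -0.0701, 0.2393]
orientation: [180.0, -0.1, 4.3]
contact_force: [-0.9, -0.1, 0.9]
gripper_width: 0.001
gripper_force: 0.0
```

```bash
python3 -c "
from k import *
rot()
a=K(130,.045)
goto(a[:2]+[.25],a,K(130,.02))"
```

```text
rotvec [ 0.    -0.002 -0.001]
t 12.7333 p [ 0.5544 -0.0701  0.2393] ori [ 1.8e+02 -1.0e-01  4.3e+00] f [-0.9 -0.1  0.9] w 0.0006869350835970333 q [-14.  23. 100.   0.  57.  72.]
[np.float64(0.6091), np.float64(0.1373), 0.25] tool delta [ 0.0702 -0.2027 -0.0106] rows>= 7
[np.float64(0.6091), np.float64(0.1373), 0.064] tool delta [-0.0003 -0.      0.186 ] rows>= 7
[np.float64(0.5945), np.float64(0.1169), 0.064] tool delta [-0.0161  0.0192 -0.    ] rows>= 1
```

>>> drive_tool(
  motion=[
    [[0.007, -0.0203, -0.001, 0, 0, 0, -1], [0.007, -0.0203, -0.001, 0, 0, 0, -1], [0.007, -0.0203, -0.001, 0, 0, 0, -1], [0.007, -0.0203, -0.001, 0, 0, 0, -1], [0.007, -0.0203, -0.001, 0, 0, 0, -1], [0.007, -0.0203, -0.001, 0, 0, 0, -1], [0.007, -0.0203, -0.001, 0, 0, 0, -1], [0.007, -0.0203, -0.001, 0, 0, 0, -1], [0.007, -0.0203, -0.001, 0, 0, 0, -1], [0.007, -0.0203, -0.001, 0, 0, 0, -1], [0, 0, 0, 0, 0, 0, -1], [0, 0, 0, 0, 0, 0, -1]],
  ],
)

```text
t: 13.73
tcp_pos: [0.6086, 0.1373, 0.2478]
orientation: [179.9, 0.1, 4.3]
contact_force: [0.1, -0.6, 0.5]
gripper_width: 0.002
gripper_force: 0.0
```

```bash
python3 -c "
from k import *
rot()
a=K(130,.045)
goto(a)"
```

```text
rotvec [ 0.001  0.002 -0.001]
t 13.7333 p [0.6086 0.1373 0.2478] ori [1.799e+02 1.000e-01 4.300e+00] f [ 0.1 -0.6  0.5] w 0.0018706430986683798 q [ 7. 28. 90. -0. 62. 92.]
[np.float64(0.6091), np.float64(0.1373), 0.064] tool delta [ 9.000e-04 -1.000e-04  1.838e-01] rows>= 7
```

>>> drive_tool(
  motion=[
    [[0, 0, 0.02, 0, 0, 0, -1], [0, 0, 0.02, 0, 0, 0, -1], [0, 0, 0.02, 0, 0, 0, -1], [0, 0, 0.02, 0, 0, 0, -1], [0, 0, 0.02, 0, 0, 0, -1], [0, 0, 0.02, 0, 0, 0, -1], [0, 0, 0.02, 0, 0, 0, -1], [0, 0, 0.016, 0, 0, 0, -1], [0, 0, 0.014, 0, 0, 0, -1], [0, 0, 0.014, 0, 0, 0, -1], [0, 0, 0, 0, 0, 0, -1]],
  ],
)

```text
t: 14.65
tcp_pos: [0.6071, 0.1345, 0.0624]
orientation: [179.9, 0.3, 4.1]
contact_force: [0.2, -0.3, -0.8]
gripper_width: 0.001
gripper_force: 0.0
```

```bash
python3 - <<'E'
from k import *
goto(K(130,.02),*[K(p,.019) for p in range(120,9,-10)],K(0,.016))
c=capture("side");f=c["frame"][110:230,190:350,::-1]
cv2.imwrite("pics/side3.png",cv2.convertScaleAbs(cv2.resize(f,None,fx=5,fy=5,interpolation=cv2.INTER_CUBIC),alpha=1.3))
E
```

```text
t 14.65 p [0.6071 0.1345 0.0624] ori [179.9   0.3   4.1] f [ 0.2 -0.3 -0.8] w 0.0014364409387009895 q [ 6. 41. 98. -0. 41. 92.]
[np.float64(0.5945), np.float64(0.1169), 0.064] tool delta [-0.0139  0.0167 -0.0015] rows>= 1
[np.float64(0.5836), np.float64(0.1051), 0.064] tool delta [-0.0117  0.011   0.0001] rows>= 1
[np.float64(0.5752), np.float64(0.0924), 0.064] tool delta [-0.0093  0.0121  0.0001] rows>= 1
[np.float64(0.5693), np.float64(0.0784), 0.064] tool delta [-0.0069  0.0135  0.0001] rows>= 1
[np.float64(0.5658), np.float64(0.0636), 0.064] tool delta [-0.0046  0.0145  0.0001] rows>= 1
[np.float64(0.5649), np.float64(0.0485), 0.064] tool delta [-0.002  0.015  0.   ] rows>= 1
[np.float64(0.5667), np.float64(0.0334), 0.064] tool delta [0.0007 0.0152 0.    ] rows>= 1
[np.float64(0.5711), np.float64(0.0189), 0.064] tool delta [0.0033 0.0148 0.    ] rows>= 1
[np.float64(0.578), np.float64(0.0053), 0.064] tool delta [0.0059 0.0141 0.    ] rows>= 1
[np.float64(0.5871), np.float64(-0.0069), 0.064] tool delta [ 0.0082  0.0128 -0.    ] rows>= 1
[np.float64(0.5981), np.float64(-0.0172), 0.064] tool delta [ 0.0102  0.0111 -0.    ] rows>= 1
[np.float64(0.6108), np.float64(-0.0256), 0.064] tool delta [ 0.0121  0.0093 -0.    ] rows>= 1
[np.float64(0.6248), np.float64(-0.0315), 0.064] tool delta [ 0.0135  0.0069 -0.0001] rows>= 1
[np.float64(0.6426), np.float64(-0.0348), 0.064] tool delta [ 0.0175  0.0046 -0.0001] rows>= 1
```

View pics/side3.png

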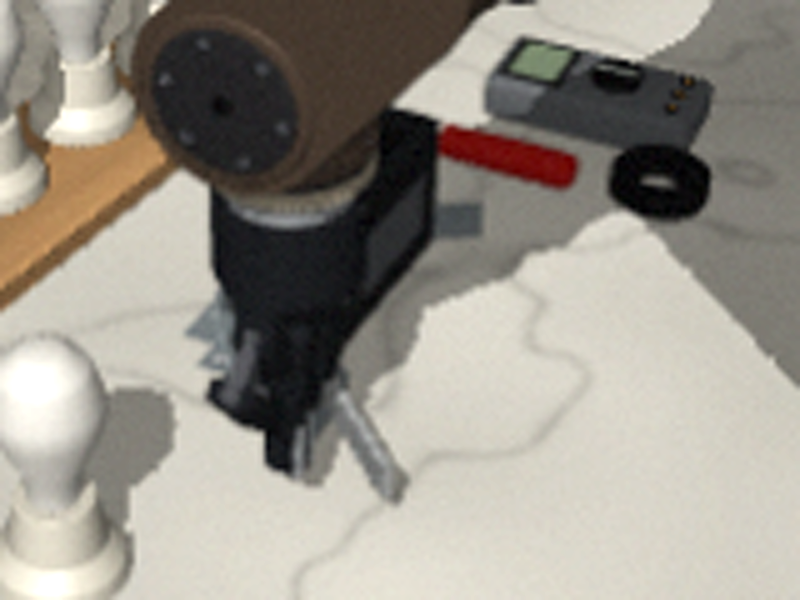

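The closed fingertips stand on the rear-left side of the bar, at (285,465), clear of the lamp. Now I sweep it along the arc.

>>> drive_tool(
  motion=[
    [[-0.007, 0.0083, 0, 0, 0, 0, -1], [-0.007, 0.0083, 0, 0, 0, 0, -1], [-0.0058, 0.0055, 0, 0, 0, 0, -1], [-0.0058, 0.0055, 0, 0, 0, 0, -1], [-0.0047, 0.0061, 0, 0, 0, 0, -1], [-0.0047, 0.0061, 0, 0, 0, 0, -1], [-0.0035, 0.0067, 0, 0, 0, 0, -1], [-0.0035, 0.0067, 0, 0, 0, 0, -1], [-0.0023, 0.0073, 0, 0, 0, 0, -1], [-0.0023, 0.0073, 0, 0, 0, 0, -1], [-0.001, 0.0075, 0, 0, 0, 0, -1], [-0.001, 0.0075, 0, 0, 0, 0, -1]],
  ],
)

```text
t: 15.7
tcp_pos: [0.5664, 0.049, 0.0655]
orientation: [179.8, 0.1, 4.2]
contact_force: [1.5, 1.3, -0.7]
gripper_width: -0.002
gripper_force: 0.8
```

>>> drive_tool(
  motion=[
    [[0.0003, 0.0076, 0, 0, 0, 0, -1], [0.0003, 0.0076, 0, 0, 0, 0, -1], [0.0017, 0.0074, 0, 0, 0, 0, -1], [0.0017, 0.0074, 0, 0, 0, 0, -1], [0.003, 0.007, 0, 0, 0, 0, -1], [0.003, 0.007, 0, 0, 0, 0, -1], [0.0041, 0.0064, 0, 0, 0, 0, -1], [0.0041, 0.0064, 0, 0, 0, 0, -1], [0, 0, 0, 0, 0, 0, -1]],
  ],
)

```text
t: 16.45
tcp_pos: [0.5898, -0.0068, 0.0657]
orientation: [179.8, 0.1, 4.2]
contact_force: [-0.3, -0.3, 0.2]
gripper_width: -0.0
gripper_force: 0.0
```

```bash
python3 - <<'E'
from k import *
rot()
goto(K(30,.019),K(20,.019),K(10,.019),K(0,.018),K(0,.012))
c=capture("top")
for r in spot_in(c,"keeper_end")[:2]:print(r)
E
```

```text
rotvec [ 0.004  0.002 -0.004]
t 16.45 p [ 0.5898 -0.0068  0.0657] ori [1.798e+02 1.000e-01 4.200e+00] f [-0.3 -0.3  0.2] w -0.0004450289362535265 q [ -7.  39. 103.  -0.  38.  79.]
[np.float64(0.5981), np.float64(-0.0172), 0.064] tool delta [0.0076 0.011  0.0017] rows>= 1
[np.float64(0.6108), np.float64(-0.0256), 0.064] tool delta [0.0121 0.0093 0.    ] rows>= 1
[np.float64(0.6248), np.float64(-0.0315), 0.064] tool delta [0.0135 0.0069 0.    ] rows>= 1
[np.float64(0.6406), np.float64(-0.0349), 0.064] tool delta [ 0.0155  0.0045 -0.    ] rows>= 1
[np.float64(0.6466), np.float64(-0.0345), 0.064] tool delta [ 0.006  0.    -0.   ] rows>= 1
```

>>> drive_tool(
  motion=[
    [[0.0038, 0.0055, 0.0008, 0, 0, 0, -1], [0.0038, 0.0055, 0.0008, 0, 0, 0, -1], [0.006, 0.0047, 0, 0, 0, 0, -1], [0.006, 0.0047, 0, 0, 0, 0, -1], [0.0067, 0.0035, 0, 0, 0, 0, -1], [0.0067, 0.0035, 0, 0, 0, 0, -1], [0.005, 0.0015, 0, 0, 0, 0, -1], [0.005, 0.0015, 0, 0, 0, 0, -1], [0.004, 0.0015, 0, 0, 0, 0, -1], [0, 0, 0, 0, 0, 0, -1]],
  ],
)

```text
t: 17.38
tcp_pos: [0.6388, -0.0342, 0.0641]
orientation: [179.8, 0.1, 4.2]
contact_force: [-0.2, 0.3, -0.7]
gripper_width: -0.0
gripper_force: 0.0
```

>>> drive_tool(
  motion=[
    [[0.0015, 0, 0, 0, 0, 0, -1], [0.0015, 0, 0, 0, 0, 0, -1], [0, 0, 0, 0, 0, 0, -1]],
  ],
)

```text
t: 17.63
tcp_pos: [0.6411, -0.0337, 0.0642]
orientation: [179.8, 0.1, 4.2]
contact_force: [-0.8, -0.5, 0.5]
gripper_width: 0.001
gripper_force: 0.0
```

>>> drive_tool(
  motion=[
    [[0.0015, 0, 0, 0, 0, 0, -1], [0.0015, 0, 0, 0, 0, 0, -1], [0, 0, 0, 0, 0, 0, -1]],
  ],
)

```text
t: 17.88
tcp_pos: [0.6421, -0.0336, 0.0641]
orientation: [179.8, 0.4, 4.2]
contact_force: [-11.3, -2.6, 5.3]
gripper_width: -0.003
gripper_force: 5.7
```

Hard contact (11 N) about where the shut bar should be. I'll back away and verify.

>>> drive_tool(
  motion=[
    [[-0.006, 0, 0, 0, 0, 0, -1], [-0.015, 0, 0, 0, 0, 0, -1], [-0.02, 0, 0, 0, 0, 0, -1], [-0.02, 0, 0, 0, 0, 0, -1], [-0.01, 0, -0.02, 0, 0, 0, -1], [-0.01, 0, -0.025, 0, 0, 0, -1], [-0.01, 0, -0.03, 0, 0, 0, -1], [0, 0, -0.03, 0, 0, 0, -1], [0, 0, -0.03, 0, 0, 0, -1], [0, 0, 0, 0, 0, 0, -1], [0, 0, 0, 0, 0, 0, -1]],
  ],
)

```text
t: 18.8
tcp_pos: [0.5539, -0.0397, 0.201]
orientation: [179.7, -0.1, 4.2]
contact_force: [-1.0, 0.4, -1.2]
gripper_width: 0.003
gripper_force: 0.0
```

```bash
python3 - <<'E'
from k import *
H=np.array([.7016,-.0663,np.radians(4.4)]);im=[]
for n,(x0,y0,w,h) in {"top":(255,130,100,100),"side":(205,120,100,100)}.items():
    c=capture(n);f=cv2.resize(c["frame"][y0:y0+h,x0:x0+w,::-1],None,fx=4,fy=4,interpolation=cv2.INTER_CUBIC)
    P=[[*(H[:2]+Rz@[x,y]),.094] for x,y in((.0325,.0755),(.0325,-.0755),(-.0325,-.0755),(-.0325,.0755))]
    q=((proj(c,P)-[x0,y0]+.5)*4).astype(int);cv2.polylines(f,[q],True,(0,0,255))
    q=((proj(c,[[*(H[:2]+Rz@[-.04,y]),.062] for y in(.12,0)])-[x0,y0]+.5)*4).astype(int);cv2.polylines(f,[q],False,(0,200,0))
    im.append(cv2.convertScaleAbs(f,alpha=1.3))
    for k in("keeper_end","lamp","terminal_strip","energy_meter"):
        for r in spot_in(c,k)[:1]: print(n,k,np.round(r["location"],3),round(r["confidence"],2))
print("expected end",H[:2]+Rz@[-.04,0])
cv2.imwrite("pics/end.png",np.hstack(im))
E
```

```text
top keeper_end [0.647 0.024 0.063] 0.47
top lamp [0.678 0.217 0.119] 0.62
top terminal_strip [0.478 0.224 0.016] 0.53
top energy_meter [0.567 0.322 0.033] 0.92
side keeper_end [0.652 0.008 0.06 ] 0.54
side terminal_strip [0.47  0.233 0.017] 0.83
side energy_meter [0.654 0.002 0.057] 0.66
expected end [ 0.66171789 -0.06936876]
```

View pics/end.png

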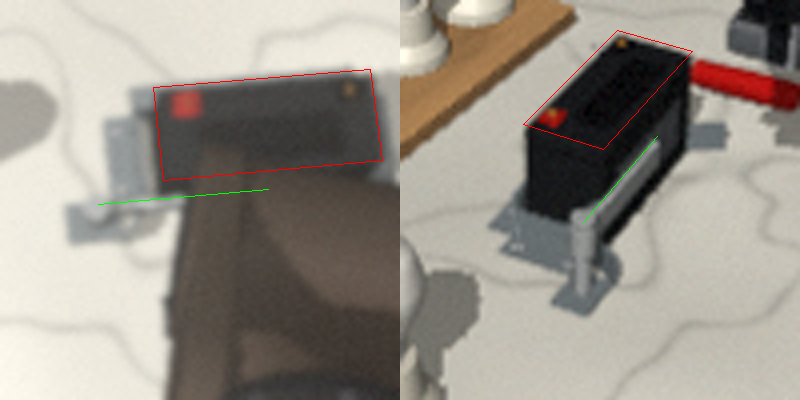

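The battery still matches its home outline in both views. The bar lies along the predicted shut line, from (100,205) in the top half and to (658,140) in the side half.

```bash
python3 -c "
from bench import *
print(hand_in())"
```

```text
the job is handed in; nothing more can be done
None
```

I handed the job in at about 19 s: the battery is home and square against the back stop and the keeper is shut against its stop, by the camera views and contact forces. The bystanders I re-checked (lamp, terminal strip, energy meter) had not moved, but I did not re-measure the multimeter, tape roll or screwdriver, and the hand-in gave no verdict.

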